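Raise the lane barrier and slide the foam mould home

ROBOT

A 7-joint arm with a two-finger parallel gripper is mounted at the origin on the work surface. World frame = base frame: x ahead of the robot, y to its left, z up, the work surface at z = 0. Lengths are in m, angles in rad, forces in N, time in s.
With the tool pointing down it reaches from about 0.4 to 0.85 m from the base axis. Payload 10.4 kg.
Tool frame: the origin (TCP) lies midway between the tips of the shut fingers; the grasp point (between the pads) lies r.tcp_to_grasp behind it (r.tcp_to_grasp is the distance from the TCP to the grasp point, in m); z points along the fingers, y is the direction in which the jaws open and shut (so a half turn about z gives the same grasp; the last joint's range is limited). The gripper opens to 87 mm and grips with 3 to 60 N. Pads are 19 mm wide; open, the fingers measure 117 mm over their backs; the gripper's body (75 mm by 190 mm) begins 51 mm behind the grasp point.
Start: joints at [-1.208, 0.332, -0.065, 1.46, 0.022, 1.35, -0.088], TCP at [0.235, 0.579, 0.223] pointing down, gripper open.
Joint ranges: [-2.6, 2.6], [-0.5, 2.12], [-1.47, 1.34], [0.16, 2.42], [-1.27, 4.41], [0.06, 2.06], [-2.6, 2.6]. Speed limits (rad/s): [2.22, 2.22, 2.79, 2.79, 3.14, 3.14, 3.14].

INTERFACE

Orientations are given as a unit quaternion [w, x, y, z].
In Python, from plant import r, vision gives the robot as it stands.
- The arm moves only by the tool servo_tool, never from a script. Its argument "increments" is a list of rows, each a list of 7 numbers: the turn, a rotation vector about the tool's x, y, z in rad, then the shift along the tool's x, y, z in m, then the opening, from 0 (shut) to 1 (fully open). In form: [[rx, ry, rz, tx, ty, tz, hand], ...]. A call has 1 to 10 rows; each row shifts and turns the pose as measured when the row begins, along the tool's axes as they then stand; what a row does not reach is not made up. A row lasts 1/12 s, in which the tool goes at most 41.7 mm and 7.16 degrees, less where a joint would pass 70% of its speed; a pose out of reach is approached as far as the arm can. A call is refused whole if a number of a shift passes 0.0417 or a number of a turn 0.125, either way. A call with a gripper value outside its range is refused whole. The fingers move at their own pace and stop on an object; "force" is the grip in N (left out, the last holds). Time passes only in rows, so rows that do not move let the fingers close. It gives the time, the measured TCP pose, the force and the opening at its end, in the units of the state.
- r.state(): the state, without advancing time (a new reading comes with each control period).
- vision.snapshot(name): name is "scene" or "top" or "wrist"; returns the picture (400x640x3 uint8, red, green, blue); there is no depth.
- vision.camera_info(name): a dict with "K" (3x3 intrinsics, pixels), "k1" (the pictures are not rectified: a ray, as slopes to the right and down, at radius r is drawn at 1 + k1 r^2 times it, then the intrinsics apply), "cam_to_world" (4x4, takes a point from camera to world coordinates). Camera axes: x right, y up, looking along -z (the intrinsics and any distortion apply to the point x, -y, -z); pixel columns grow to the right and rows downward; lengths in m; the calibration is good to about 2 mm. A picture is of the moment at which its call begins: read the wrist's pose just before it. camera_info takes no time and is no camera call; for the wrist camera it gives the pose at the moment of the call.
- r.job_done(): hands the job in, once; it reports no verdict.
The state is a dict: "clock": time; "joint_pos": joint angles; "dq": joint speeds; "effort": joint torques, N m; "ee_pos": TCP position; "ee_rot": TCP orientation; "ft_force": force on the tool from outside, world axes, zero at the start; "ft_torque": the same for the moment, N m; "finger_gap": finger opening in m.
Only numpy, scipy, OpenCV 4.12 (cv2) and the standard library are available. Lean on these libraries where they do the work, as an engineer would, in place of code of your own. Each camera call takes 0.05 s, during which the arm holds its last target.

TASK

Push the counterweighted barrier arm up with the fingertips until it tips past its balance point and stays raised by itself, then push the grey mould along the lane, under the raised arm, until it is fully home against the end stop. Only push: do not lift the mould, and leave the jar, tin, scraper and cup where they are.

Things in the scene. Friction and masses are not known exactly. Their poses are not given: they have to be found in the camera images.
- lane: Fixed plywood board 360 x 370 mm, top 15 mm above the bench, with a straight lane. Origin: on the bench plane (z = 0), on the lane's centre line, below the barrier arm; x along the lane towards the end stop, y left towards the barrier's post, z up. The lane begins at x = -230 mm; steel guide rails: inner faces at y = -56 and +56 mm, 12 mm wide, tops 37 mm above the bench.
- stop_face (a point): Centre of the rubber pad's face on the end stop, at lane (85, 0, 35) mm: what the mould's front must touch. The wooden stop block behind it is 136 mm wide, its top 60 mm above the bench.
- barrier_hinge (a point): Hinge of the barrier arm, at lane (0, 120, 100) mm; axis along the lane's x. It sits in a post of two dark steel cheeks (100 mm wide over all along x, 50 mm along y, top 125 mm above the bench). A dark round counterweight (56 mm diameter, 70 mm long) is on the arm's tail, 55 mm behind the hinge.
- barrier (a joint): Angle of the barrier arm, rad. 0: down on its stop, sloping up at 25 degrees from the hinge across the lane towards -y. 1.57: fully raised, 25 degrees beyond vertical, leaning to +y. It balances at about 0.65: below that it falls back, beyond it it swings on by itself within 1 to 3 s to 1.57 and stays. It takes about 2 to 3 N pushed level towards the lane's +y at the cross bar.
- barrier_bar (a point): Centre of the round steel cross bar (18 mm diameter, 120 mm long, along the lane's x) at the arm's free end, 250 mm from the hinge axis; the arm is 20 x 16 mm aluminium. Down, it is at lane (0, -107, 206) mm. Its outer side (lane -y) is free: a finger pointing down can push it from there towards +y while rising with it.
- barrier_gate (a point): Middle of the lower edge of the steel gate plate fixed under the arm (6 mm thick, 50 mm wide along y). Down, it is at lane (0, 8, 45) mm and blocks the mould; with the arm raised it is clear of the lane.
- mould: Grey ribbed steel box mould, 120 mm (x) x 100 mm (y) x 70 mm high, about 0.7 kg, loose, lying on the board between the rails before the barrier. Origin: centre of its underside; x along the lane towards the stop, z up. Its rear face is 60 mm behind the origin (-x). Home, its front face touches the stop's pad: origin at lane x = +25 mm.
- jar: Bystander: amber jar with white lid, 60 mm diameter, 90 mm tall, on the bench. Origin: centre of underside.
- tin: Bystander: pale grey tin, 66 mm diameter, 100 mm tall, on the bench. Origin: centre of underside.
- scraper: Bystander: scraper lying flat on the bench, 200 mm long along its x. Origin: on its underside, near its middle.
- cup: Bystander: white plastic mixing cup, 70 mm diameter, 75 mm tall, on the bench. Origin: centre of underside.
Things that resemble listed ones, but are neither listed nor needed, are in the scene too. There is more than one size of the mould; the one meant has the size given above.

How it is judged:
By the outcome, as a careful person would: the job done as asked, in the order asked, and still so for the second after the job is handed in, with the robot touching nothing.
It also fails if it takes over 64 s, if anything falls off the work surface, if the arm or the gripper's body presses on something with over 40 N, if the wrist force passes 120 N, or if a joint passes its speed limit or range.

## Working session

There is one attempt and no reset: what is moved stays moved. The work goes in short steps, Python scripts to look and compute and a tool call to move; the robot and the scene stay as the last step left them, time stands still between calls to the robot, and variables do not carry over. Pictures are saved under pics/ and viewed, and the job is handed in when it is done.

Besides the shell and the picture viewer there is one more tool, called after ">>>" in YAML: its name, and indented under it one key for each argument. servo_tool: Moves the arm, as the interface text tells. Its arguments: {"type":"object","properties":{"increments":{"type":"array"},"force":{"type":"number"}},"required":["increments"]}

```bash
ls; mkdir -p pics; python3 - <<'E'
from plant import r, vision
import cv2
for n in("scene","top"):
    im=vision.snapshot(n); cv2.imwrite(f"pics/{n}0.png",im[:,:,::-1]); i=vision.camera_info(n); print(n,i)
print(r.state(), r.tcp_to_grasp)
E
```

```text
pics
scene {'K': array([[412.23255351,   0.        , 319.3182755 ],
       [  0.        , 412.23255351, 205.74368291],
       [  0.        ,   0.        ,   1.        ]]), 'k1': -0.07491768943445205, 'cam_to_world': array([[-0.4183564 , -0.77748783,  0.46956427,  1.15540476],
       [ 0.90818504, -0.36566428,  0.2036899 ,  0.26643539],
       [ 0.01333646,  0.51166622,  0.8590808 ,  1.15365269],
       [ 0.        ,  0.        ,  0.        ,  1.        ]])}
top {'K': array([[400.97019075,   0.        , 321.95057498],
       [  0.        , 400.97019075, 197.47100037],
       [  0.        ,   0.        ,   1.        ]]), 'k1': 0.012239603018215169, 'cam_to_world': array([[ 0.02595767,  0.99479385, -0.09854644,  0.46713064],
       [-0.99964776,  0.02528578, -0.00806111,  0.0322271 ],
       [-0.00552732,  0.09872098,  0.9950998 ,  1.30025992],
       [ 0.        ,  0.        ,  0.        ,  1.        ]])}
{'clock': 0.1, 'joint_pos': array([-1.20759088,  0.33280108, -0.06472078,  1.46082667,  0.02153933,
        1.34991449, -0.08849463]), 'dq': array([ 0.0004086 , -0.00269016,  0.00033279, -0.00224656, -0.00109881,
       -0.00146783, -0.00106618]), 'effort': array([ 9.71347326e-04, -6.24539208e+01,  2.41046527e-02, -3.90723574e+01,
       -6.16078055e-02,  3.64574092e-02,  6.70248710e-05]), 'ee_pos': array([0.23503493, 0.5787555 , 0.22185292]), 'ee_rot': array([-1.25201672e-04,  1.91693703e-01,  9.81454598e-01, -6.16591713e-04]), 'ft_force': array([ 0.24958962,  0.46833514, -0.42378399]), 'ft_torque': array([0.02099101, 0.03272988, 0.0110143 ]), 'finger_gap': 0.08718925432822476} 0.0187
```

View pics/scene0.png

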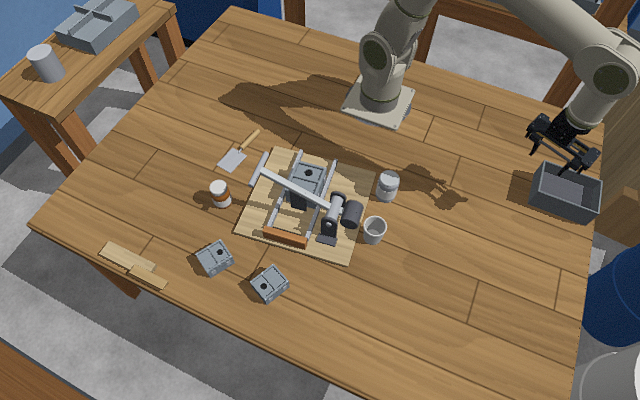

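View pics/top0.png

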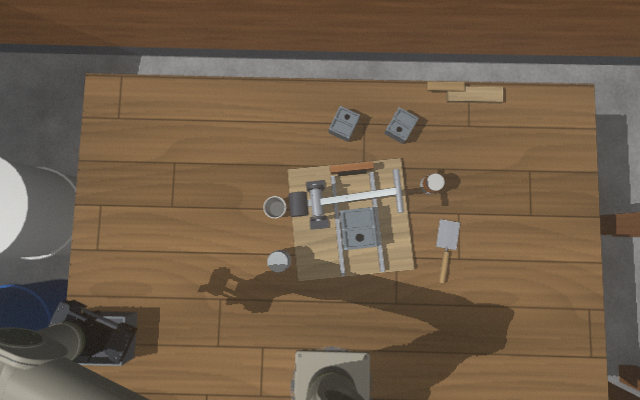

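The top view shows the board at px (288-413, 158-280), with the stop at the far end (350, 167), the barrier post at (317, 203) and the cross bar at (399, 190). The mould is at (359, 228), and the lane runs roughly along world +x. I'll enlarge this for measuring.

```bash
python3 - <<'E'
import cv2
im=cv2.imread("pics/top0.png")[150:290,260:460]
cv2.imwrite("pics/topc.png",cv2.resize(im,None,fx=4,fy=4,interpolation=cv2.INTER_CUBIC))
im=cv2.imread("pics/scene0.png")[130:280,200:400]
cv2.imwrite("pics/scenec.png",cv2.resize(im,None,fx=4,fy=4,interpolation=cv2.INTER_CUBIC))
E
```

```text
(no output)
```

View pics/topc.png

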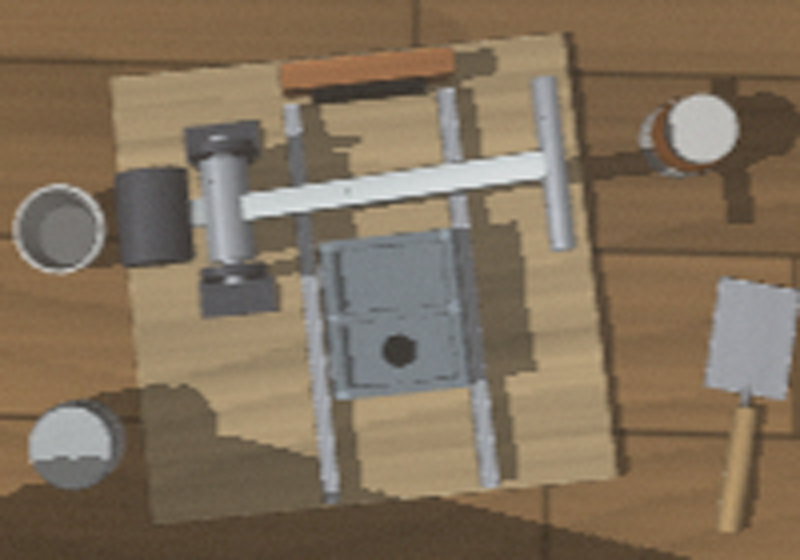

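View pics/scenec.png

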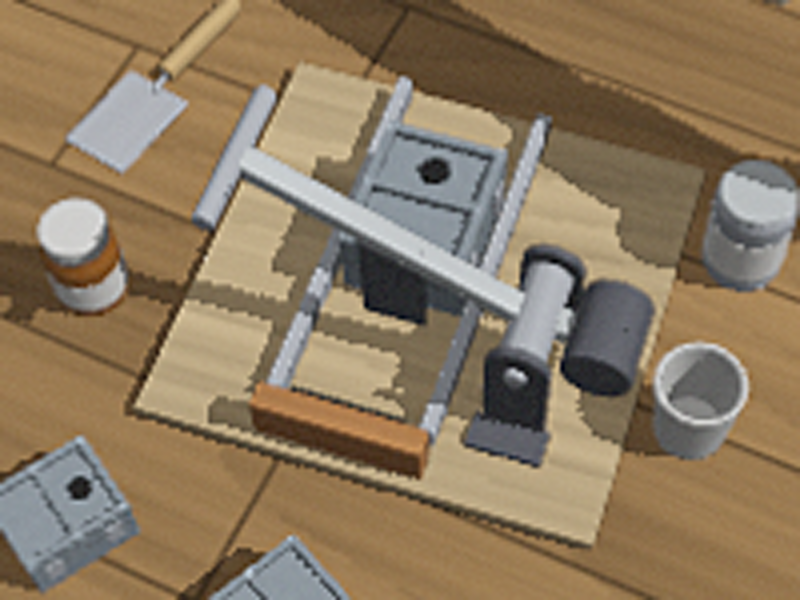

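```bash
cat > h.py <<'E'
import numpy as np, cv2
from plant import r, vision
def proj(n,P,info=None):
    i=info or vision.camera_info(n); T=np.linalg.inv(i["cam_to_world"])
    p=np.atleast_2d(P)@T[:3,:3].T+T[:3,3]
    K=i["K"]; u=np.stack([p[:,0],-p[:,1]],1)/(-p[:,2:3])
    u=u*(1+i["k1"]*(u**2).sum(1,keepdims=True))
    return u*[K[0,0],K[1,1]]+[K[0,2],K[1,2]]
def L2W(pose,P):
    x,y,a=pose; c,s=np.cos(a),np.sin(a); P=np.atleast_2d(np.asarray(P,float))
    return np.stack([x+c*P[:,0]-s*P[:,1],y+s*P[:,0]+c*P[:,1],P[:,2]],1)
E
cat > fit.py <<'E'
from h import *
from scipy.optimize import least_squares
T=lambda u,v:(260+u/4-.375,150+v/4-.375); S=lambda u,v:(200+u/4-.375,130+v/4-.375)
obs=[("top",T(543,78),(.06,-.107,.206)),("top",T(564,248),(-.06,-.107,.206)),
("top",T(331,497),(-.23,.062,.037)),("top",T(489,485),(-.23,-.062,.037)),
("scene",S(265,92),(-.06,-.107,.206)),("scene",S(203,222),(.06,-.107,.206)),
("scene",S(405,82),(-.23,-.062,.037)),("scene",S(545,122),(-.23,.062,.037)),
]
bd=[("top",T(153,522),(-.23,.37,.015)),("top",T(617,476),(-.23,0,.015)),("top",T(567,33),(.13,0,.015)),("top",T(111,78),(.13,.37,.015)),
("scene",S(299,65),(-.23,0,.015)),("scene",S(703,170),(-.23,.37,.015)),("scene",S(597,543),(.13,.37,.015)),("scene",S(132,410),(.13,0,.015))]
I={n:vision.camera_info(n) for n in("top","scene")}
def f(q):
    o=[]
    for n,p,P in obs: o+=list(proj(n,L2W(q[:3],P),I[n])[0]-p)
    for n,p,P in bd: o+=list(proj(n,L2W(q[:3],(P[0]+q[4],P[1]+q[3],P[2])),I[n])[0]-p)
    return o
s=least_squares(f,[.47,0,0.1,-.165,0],loss="soft_l1"); print(s.x); print(np.round(np.array(f(s.x)).reshape(-1,2),1))
np.save("lane.npy",s.x[:3])
m=[(T(318,243),(.06,.05)),(T(457,230),(.06,-.05)),(T(472,385),(-.06,-.05)),(T(333,400),(-.06,.05))]
ms=[(S(505,152),(-.06,.05)),(S(400,125),(-.06,-.05))]
def g(q):
    o=[]
    for n,l in(("top",m),("scene",ms)):
        for p,P in l: o+=list(proj(n,L2W(q,(*P,.085)),I[n])[0]-p)
    return o
k=least_squares(g,[.4,0,.1]); print(k.x,np.round(np.array(g(k.x)).reshape(-1,2),1))
x,y,a=s.x[:3]; d=k.x[:2]-[x,y]; print("mould in lane",d@[np.cos(a),np.sin(a)],d@[-np.sin(a),np.cos(a)])
E
python3 fit.py
```

```text
[ 0.58821697 -0.05963805  0.1241409  -0.16586288 -0.00576034]
[[-0.3 -0.7]
 [-0.5  0.1]
 [-0.2  1. ]
 [ 0.   0.1]
 [-0.1  0.4]
 [-0.6  0.7]
 [ 0.  -0.6]
 [-0.3 -1.6]
 [-0.6  0.4]
 [-0.   0.4]
 [-0.9 -0.6]
 [-0.3 -0.7]
 [-0.6 -0.9]
 [ 0.4 -0.5]
 [-1.6  0.5]
 [-0.3 -0.7]]
[ 0.49741204 -0.06884444  0.10497966] [[ 0.6 -0.8]
 [-1.3 -0.1]
 [-1.4  0.8]
 [ 0.2 -0.3]
 [ 0.7 -0. ]
 [-2.4 -1.5]]
mould in lane -0.0912460858242336 0.0021081386924341186
```

Lane fit: origin about (0.588, -0.060), yaw 0.124 rad, with residuals around 1 px. The mould sits at lane x of about -91 mm. I'll rise and turn the jaw axis to lie along the lane, closing the fingers.

>>> servo_tool:
  increments:
    - [0,0,0.118,0,0,-0.02,0]
    - [0,0,0.118,0,0,-0.02,0]
    - [0,0,0.118,0,0,-0.02,0]
    - [0,0,0.118,0,0,-0.02,0]
    - [0,0,0.118,0,0,-0.02,0]
    - [0,0,0.118,0,0,-0.02,0]
    - [0,0,0.118,0,0,-0.02,0]
    - [0,0,0.118,0,0,-0.02,0]
    - [0,0,0.118,0,0,0,0]
    - [0,0,0,0,0,0,0]
  force: 20

```text
clock: 0.93
ee_pos: [0.2345, 0.5769, 0.383]
ee_rot: [0.003, 0.681, 0.732, -0.006]
ft_force: [-0.1, 0.6, -1.9]
finger_gap: 0.0281
```

```bash
cat > go.py <<'E'
import sys
from h import *
from scipy.spatial.transform import Rotation as R
L=np.load("lane.npy"); a=L[2]
s=r.state(); q=s["ee_rot"]; A=R.from_quat([q[1],q[2],q[3],q[0]])
p=s["ee_pos"]; d=p[:2]-L[:2]
print("t",s["clock"],"tcp lane",np.round([d@[np.cos(a),np.sin(a)],d@[-np.sin(a),np.cos(a)],p[2]],4),"F",np.round(s["ft_force"],1),"gap",s["finger_gap"])
# wanted: z down, y along lane +x
y=np.array([np.cos(a),np.sin(a),0]);z=np.array([0,0,-1.]);W=R.from_matrix(np.stack([np.cross(y,z),y,z],1))
print("rotvec(tool)",np.round((A.inv()*W).as_rotvec(),4),"q",np.round(s["joint_pos"],2))
for t in sys.argv[1:]:
    P=L2W(L,[float(v) for v in t.split(",")])[0]
    print(t,"world",np.round(P,4),"shift(tool now)",np.round(A.inv().apply(P-p),4),"(tool aligned)",np.round(W.inv().apply(P-p),4))
E
python3 go.py 0,-.15,.34 0,-.15,.18
```

```text
t 0.9333 tcp lane [-0.2722  0.6754  0.383 ] F [-0.1  0.6 -1.9] gap 0.02814417326018164
rotvec(tool) [-0.0058  0.0126 -0.0521] q [-1.32  0.31  0.09  1.16 -0.03  1.69 -1.17]
0,-.15,.34 world [ 0.6068 -0.2085  0.34  ] shift(tool now) [-0.8095  0.3151  0.0516] (tool aligned) [-0.8254  0.2722  0.043 ]
0,-.15,.18 world [ 0.6068 -0.2085  0.18  ] shift(tool now) [-0.8075  0.3159  0.2116] (tool aligned) [-0.8254  0.2722  0.203 ]
```

>>> servo_tool:
  increments:
    - [-0.005,0.012,-0.052,0,0,0,0]
    - [0,0,0,-0.037,0.0124,0,0]
    - [0,0,0,-0.037,0.0124,0,0]
    - [0,0,0,-0.037,0.0124,0,0]
    - [0,0,0,-0.037,0.0124,0,0]
    - [0,0,0,-0.037,0.0124,0,0]
    - [0,0,0,-0.037,0.0124,0,0]
    - [0,0,0,-0.037,0.0124,0,0]
    - [0,0,0,-0.037,0.0124,0,0]
    - [0,0,0,0,0,0,0]

```text
clock: 1.77
ee_pos: [0.3775, 0.2857, 0.3733]
ee_rot: [0.001, 0.642, 0.767, -0.007]
ft_force: [0.6, -1.5, -0.5]
finger_gap: 0.0
```

```bash
python3 go.py 0,-.15,.34
```

```text
t 1.7667 tcp lane [-0.1663  0.3688  0.3733] F [ 0.6 -1.5 -0.5] gap 9.630058464167048e-06
rotvec(tool) [-0.01    0.0104  0.0535] q [-1.03 -0.05  0.27  1.58  0.02  1.62 -0.58]
0,-.15,.34 world [ 0.6068 -0.2085  0.34  ] shift(tool now) [-0.5265  0.1387  0.0372] (tool aligned) [-0.5188  0.1663  0.0333]
```

>>> servo_tool:
  increments:
    - [-0.01,0.01,0.053,0,0,0,0]
    - [0,0,0,-0.037,0.0119,0,0]
    - [0,0,0,-0.037,0.0119,0,0]
    - [0,0,0,-0.037,0.0119,0,0]
    - [0,0,0,-0.037,0.0119,0,0]
    - [0,0,0,-0.037,0.0119,0,0]
    - [0,0,0,-0.037,0.0119,0,0]
    - [0,0,0,-0.037,0.0119,0,0]
    - [0,0,0,-0.037,0.0119,0,0]
    - [0,0,0,0,0,0,0]

```text
clock: 2.6
ee_pos: [0.515, -0.0079, 0.3673]
ee_rot: [-0.0, 0.645, 0.764, -0.004]
ft_force: [-0.5, -2.0, 0.4]
finger_gap: 0.0004
```

```bash
python3 go.py 0,-.15,.34
```

```text
t 2.6 tcp lane [-0.0663  0.0605  0.3673] F [-0.5 -2.   0.4] gap 0.0004170105176471249
rotvec(tool) [-0.0063  0.0047  0.0438] q [-0.72  0.04  0.67  1.52 -0.02  1.6   0.12]
0,-.15,.34 world [ 0.6068 -0.2085  0.34  ] shift(tool now) [-0.213   0.0572  0.0279] (tool aligned) [-0.2105  0.0663  0.0273]
```

>>> servo_tool:
  increments:
    - [-0.006,0.005,0.044,0,0,0,0]
    - [0,0,0,-0.036,0.0113,0,0]
    - [0,0,0,-0.036,0.0113,0,0]
    - [0,0,0,-0.036,0.0113,0,0]
    - [0,0,0,-0.036,0.0113,0,0]
    - [0,0,0,-0.036,0.0113,0,0]
    - [0,0,0,-0.036,0.0113,0,0]
    - [0,0,0.02,0,0,0,0]
    - [0,0,0,0,0,0,0]

```text
clock: 3.35
ee_pos: [0.6147, -0.2208, 0.3559]
ee_rot: [-0.006, 0.656, 0.755, -0.005]
ft_force: [-0.5, 0.8, 0.8]
finger_gap: 0.0005
```

```bash
python3 go.py 0,-.15,.34 0,-.15,.178
```

```text
t 3.35 tcp lane [ 0.0063 -0.1632  0.3559] F [-0.5  0.8  0.8] gap 0.0004828646019310244
rotvec(tool) [-0.0145 -0.0025  0.0155] q [-0.24  0.46  0.81  1.15 -0.32  1.67  0.63]
0,-.15,.34 world [ 0.6068 -0.2085  0.34  ] shift(tool now) [ 0.0133 -0.0059  0.016 ] (tool aligned) [ 0.0132 -0.0063  0.0159]
0,-.15,.178 world [ 0.6068 -0.2085  0.178 ] shift(tool now) [ 0.0128 -0.0036  0.178 ] (tool aligned) [ 0.0132 -0.0063  0.1779]
```

>>> servo_tool:
  increments:
    - [-0.014,-0.002,0.015,0.008,-0.006,0.02,0]
    - [0,0,0,0,0,0.03,0]
    - [0,0,0,0,0,0.03,0]
    - [0,0,0,0,0,0.03,0]
    - [0,0,0,0,0,0.03,0]
    - [0,0,0,0,0,0.03,0]
    - [0,0,0,0,0,0,0]
    - [0,0,0,0,0,0,0]

```text
clock: 4.02
ee_pos: [0.6055, -0.2054, 0.1774]
ee_rot: [-0.002, 0.65, 0.76, 0.001]
ft_force: [0.3, -0.6, 1.5]
finger_gap: 0.0005
```

```bash
python3 go.py 0,-.13,.178; python3 - <<'E'
from h import *
for n in("scene","top","wrist"):
    im=vision.snapshot(n)[:,:,::-1]
    if n!="wrist": im=im[100:300,180:480]
    cv2.imwrite(f"pics/{n}1.png",cv2.resize(im,None,fx=2.5 if n!="wrist" else 1,fy=2.5 if n!="wrist" else 1,interpolation=cv2.INTER_CUBIC))
E
```

```text
t 4.0167 tcp lane [-0.0009 -0.1468  0.1774] F [ 0.3 -0.6  1.5] gap 0.0005275424127216425
rotvec(tool) [-0.0014 -0.0037  0.0305] q [-0.31  0.48  0.77  1.51 -0.34  1.29  0.66]
0,-.13,.178 world [ 0.6043 -0.1886  0.178 ] shift(tool now) [ 0.0167  0.0014 -0.0006] (tool aligned) [ 0.0168  0.0009 -0.0006]
```

View pics/scene1.png

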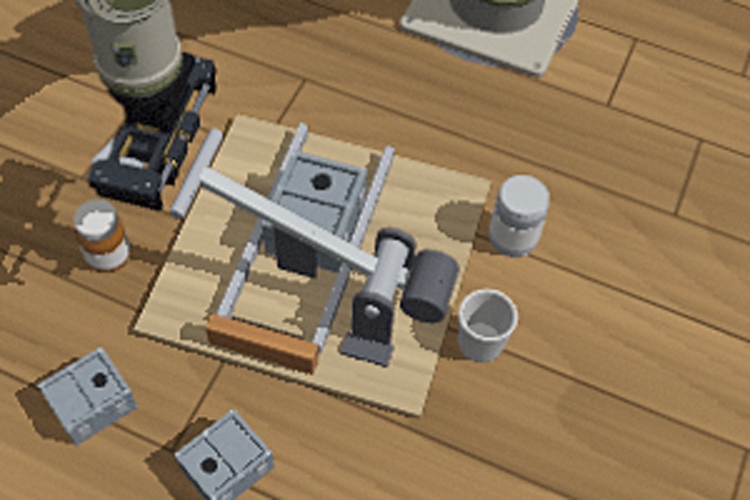

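View pics/wrist1.png

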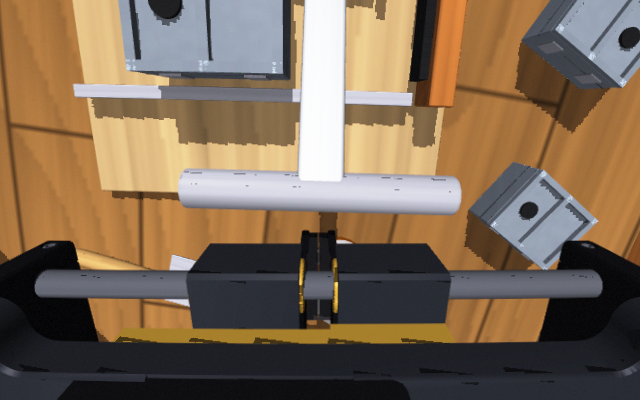

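>>> servo_tool:
  increments:
    - [0,0,0.03,0.008,0,0,0]
    - [0,0,0,0.011,0,0,0]
    - [0,0,0,0.0055,0,-0.0095,0]
    - [0,0,0,0.0055,0,-0.0095,0]
    - [0,0,0,0.006,0,-0.009,0]
    - [0,0,0,0.006,0,-0.009,0]
    - [0,0,0,0.0065,0,-0.0085,0]
    - [0,0,0,0.0065,0,-0.0085,0]

```text
clock: 4.83
ee_pos: [0.6005, -0.1521, 0.2464]
ee_rot: [0.005, 0.662, 0.749, 0.003]
ft_force: [-0.6, -1.1, 0.2]
finger_gap: 0.0004
```

```bash
python3 go.py 0,-.0585,.265;  python3 - <<'E'
from h import *
cv2.imwrite("pics/wrist2.png",vision.snapshot("wrist")[:,:,::-1])
E
```

```text
t 4.8333 tcp lane [ 0.0008 -0.0933  0.2464] F [-0.6 -1.1  0.2] gap 0.0004333707136181422
rotvec(tool) [ 0.0111  0.0032 -0.0012] q [-0.44  0.37  0.81  1.49 -0.27  1.39  0.5 ]
0,-.0585,.265 world [ 0.5955 -0.1177  0.265 ] shift(tool now) [ 0.0347 -0.0006 -0.0187] (tool aligned) [ 0.0348 -0.0008 -0.0186]
```

View pics/wrist2.png

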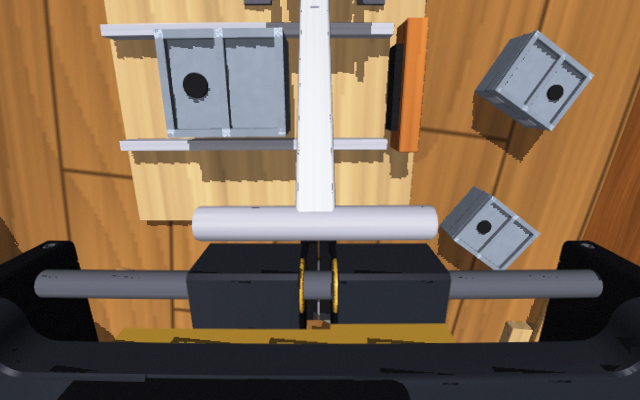

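>>> servo_tool:
  increments:
    - [0.01,0,0,0.009,0,0,0]
    - [0,0,0,0.009,0,0,0]
    - [0,0,0,0.008,0,-0.006,0]
    - [0,0,0,0.008,0,-0.006,0]

```text
clock: 5.22
ee_pos: [0.5975, -0.1207, 0.2639]
ee_rot: [0.006, 0.664, 0.748, -0.001]
ft_force: [1.2, -2.3, 1.8]
finger_gap: 0.0004
```

```bash
python3 go.py 0,-.0235,.2885
```

```text
t 5.2167 tcp lane [ 0.0017 -0.0617  0.2639] F [ 1.2 -2.3  1.8] gap 0.00037812337140461416
rotvec(tool) [ 0.0072  0.0104 -0.0053] q [-0.51  0.33  0.81  1.49 -0.23  1.41  0.43]
0,-.0235,.2885 world [ 0.5911 -0.083   0.2885] shift(tool now) [ 0.038  -0.0017 -0.025 ] (tool aligned) [ 0.0382 -0.0017 -0.0246]
```

>>> servo_tool:
  increments:
    - [0.007,0.01,-0.005,0.0095,-0.001,-0.006,0]
    - [0,0,0,0.0095,0,-0.006,0]
    - [0,0,0,0.0095,0,-0.0055,0]
    - [0,0,0,0.0095,0,-0.005,0]
    - [0,0,0,0.01,0,-0.0045,0]

```text
clock: 5.63
ee_pos: [0.5894, -0.0666, 0.2936]
ee_rot: [-0.002, 0.661, 0.75, 0.0]
ft_force: [0.1, -0.0, 0.3]
finger_gap: 0.0004
```

```bash
python3 go.py 0,-.004,.298
```

```text
t 5.6333 tcp lane [ 0.0003 -0.0071  0.2936] F [ 0.1 -0.   0.3] gap 0.00043906968246338
rotvec(tool) [-0.0019 -0.003   0.0019] q [-0.59  0.28  0.79  1.47 -0.2   1.48  0.33]
0,-.004,.298 world [ 0.5887 -0.0636  0.298 ] shift(tool now) [ 0.0031 -0.0003 -0.0044] (tool aligned) [ 0.0031 -0.0003 -0.0044]
```

>>> servo_tool:
  increments:
    - [0,0,0,0.01,0,-0.004,0]
    - [0,0,0,0.01,0,-0.004,0]
    - [0,0,0,0.006,0,-0.003,0]
    - [0,0,0,0,0,0,0]

```text
clock: 5.97
ee_pos: [0.5857, -0.0331, 0.3063]
ee_rot: [-0.003, 0.659, 0.752, 0.001]
ft_force: [-0.3, -0.3, 0.1]
finger_gap: 0.0004
```

```bash
python3 go.py 0,-.004,.298;  python3 - <<'E'
from h import *
cv2.imwrite("pics/wrist3.png",vision.snapshot("wrist")[:,:,::-1])
E
```

```text
t 5.9667 tcp lane [0.0008 0.0266 0.3063] F [-0.3 -0.3  0.1] gap 0.0004019094462924688
rotvec(tool) [-0.0019 -0.0054  0.0075] q [-0.65  0.26  0.78  1.46 -0.19  1.5   0.26]
0,-.004,.298 world [ 0.5887 -0.0636  0.298 ] shift(tool now) [-0.0307 -0.001   0.0082] (tool aligned) [-0.0306 -0.0008  0.0083]
```

View pics/wrist3.png

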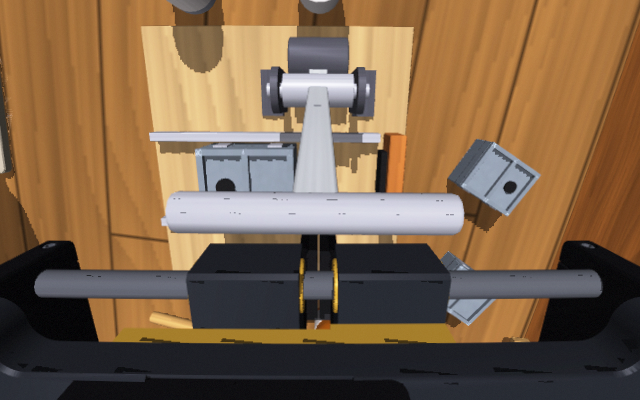

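The bar has moved ahead of the fingers, past balance. I'll back off to the -y side and look.

>>> servo_tool:
  increments:
    - [0,0,0,0,0,0,0]
    - [0,0,0,-0.015,0,0,0]
    - [0,0,0,-0.025,0,0,0]
    - [0,0,0,-0.025,0,0,0]
    - [0,0,0,-0.02,-0.02,0,0]
    - [0,0,0,0,-0.02,0,0]
    - [0,0,0,0,-0.03,0,0]
    - [0,0,0,0,-0.03,0,0]
    - [0,0,0,0,-0.03,0,0]

```text
clock: 6.77
ee_pos: [0.4658, -0.1428, 0.3003]
ee_rot: [-0.003, 0.66, 0.751, -0.005]
ft_force: [-0.7, -1.2, 1.1]
finger_gap: 0.0005
```

```bash
python3 go.py -.185,0,.2 -.185,0,.04;  python3 - <<'E'
from h import *
im=vision.snapshot("scene")[80:300,180:480,::-1]
cv2.imwrite("pics/scene4.png",cv2.resize(im,None,fx=2.5,fy=2.5,interpolation=cv2.INTER_CUBIC))
E
```

```text
t 6.7667 tcp lane [-0.1318 -0.0674  0.3003] F [-0.7 -1.2  1.1] gap 0.0004795837374874356
rotvec(tool) [-0.0115  0.0016  0.0045] q [-0.63 -0.05  0.82  1.71  0.04  1.47  0.31]
-.185,0,.2 world [ 0.4046 -0.0825  0.2   ] shift(tool now) [ 0.0678 -0.0518  0.1008] (tool aligned) [ 0.0674 -0.0532  0.1003]
-.185,0,.04 world [ 0.4046 -0.0825  0.04  ] shift(tool now) [ 0.068  -0.0499  0.2608] (tool aligned) [ 0.0674 -0.0532  0.2603]
```

View pics/scene4.png

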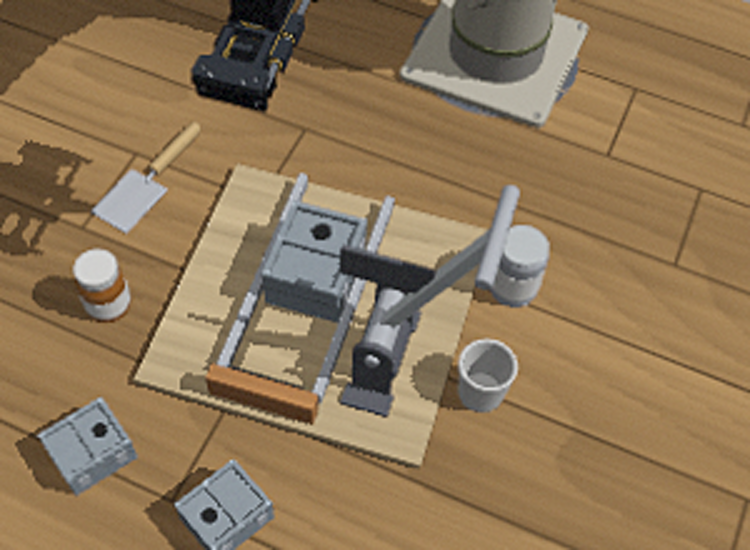

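```bash
python3 - <<'E'
from h import *
from scipy.spatial.transform import Rotation as R
s=r.state(); q=s["ee_rot"]; A=R.from_quat([q[1],q[2],q[3],q[0]])
C=vision.camera_info("wrist")["cam_to_world"]; print(A.inv().apply(C[:3,3]-s["ee_pos"]),A.inv().apply(-C[:3,2]))
from h import L2W
L=np.load("lane.npy")
for n in ("scene","top"):
  print(n,np.round(proj(n,L2W(L,[(0,.226,.327),(0,.065,.212),(0,.065,.187),(.06,.226,.327)])),0))
cv2.imwrite("pics/scene5.png",vision.snapshot("scene")[0:200,230:430,::-1].repeat(3,0).repeat(3,1))
E
```

```text
[ 0.07783827 -0.00088164 -0.16186886] [-2.85053249e-01  2.95696974e-04  9.58511637e-01]
scene [[379. 174.]
 [316. 184.]
 [316. 188.]
 [373. 194.]]
top [[271. 198.]
 [335. 196.]
 [335. 197.]
 [269. 173.]]
```

View pics/scene5.png

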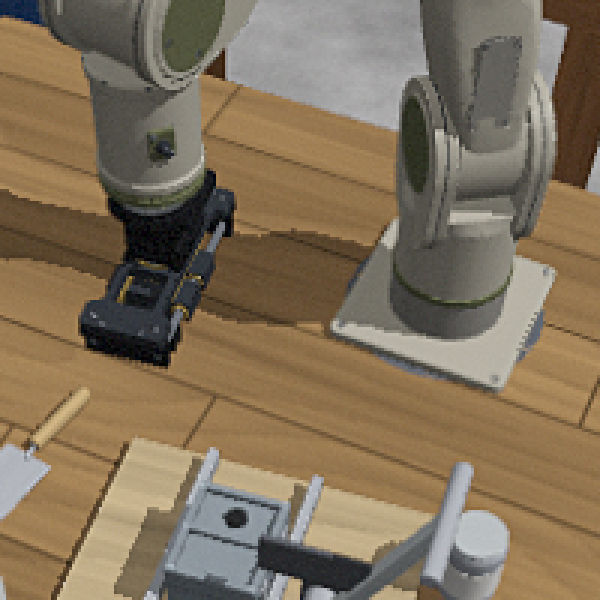

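>>> servo_tool:
  increments:
    - [-0.011,0,0.004,0.015,-0.017,0,0]
    - [0,0,0,0.02,-0.017,0.01,0]
    - [0,0,0,0.02,-0.015,0.02,0]
    - [0,0,0,0.005,0,0.025,0]
    - [0,0,0,0,0,0.025,0]
    - [0,0,0,0,0,0.025,0]
    - [0,0,0,0,0,0,0]
    - [0,0,0,0,0,0,0]

```text
clock: 7.53
ee_pos: [0.4046, -0.0918, 0.192]
ee_rot: [-0.0, 0.666, 0.746, 0.002]
ft_force: [1.0, -0.3, 0.9]
finger_gap: 0.0009
```

```bash
python3 go.py -.182,-.004,.12 -.182,-.004,.04
```

```text
t 7.5333 tcp lane [-0.1862 -0.0092  0.192 ] F [ 1.  -0.3  0.9] gap 0.0009475339986823914
rotvec(tool) [ 0.0034 -0.0033 -0.0111] q [-0.66 -0.22  0.71  2.05  0.14  1.26  0.1 ]
-.182,-.004,.12 world [ 0.4081 -0.0861  0.12  ] shift(tool now) [0.005  0.0039 0.072 ] (tool aligned) [0.0052 0.0042 0.072 ]
-.182,-.004,.04 world [ 0.4081 -0.0861  0.04  ] shift(tool now) [0.0047 0.0036 0.152 ] (tool aligned) [0.0052 0.0042 0.152 ]
```

>>> servo_tool:
  increments:
    - [0.003,-0.003,-0.011,0.005,0.004,0.02,0]
    - [0,0,0,0,0,0.025,0]
    - [0,0,0,0,0,0.025,0]
    - [0,0,0,0,0,0.02,0]
    - [0,0,0,0,0,0,0]
    - [0,0,0,0,0,0,0]

```text
clock: 8.03
ee_pos: [0.4147, -0.0885, 0.1075]
ee_rot: [0.004, 0.663, 0.748, 0.003]
ft_force: [-0.3, -0.8, 1.0]
finger_gap: 0.0005
```

```bash
python3 go.py -.182,-.004,.04;  python3 - <<'E'
from h import *
cv2.imwrite("pics/wrist6.png",vision.snapshot("wrist")[:,:,::-1])
E
```

```text
t 8.0333 tcp lane [-0.1757 -0.0071  0.1075] F [-0.3 -0.8  1. ] gap 0.00046760344003114794
rotvec(tool) [ 0.0092  0.0015 -0.0041] q [-0.68 -0.07  0.78  2.14  0.05  1.04  0.19]
-.182,-.004,.04 world [ 0.4081 -0.0861  0.04  ] shift(tool now) [ 0.0032 -0.0069  0.0674] (tool aligned) [ 0.0031 -0.0063  0.0675]
```

View pics/wrist6.png

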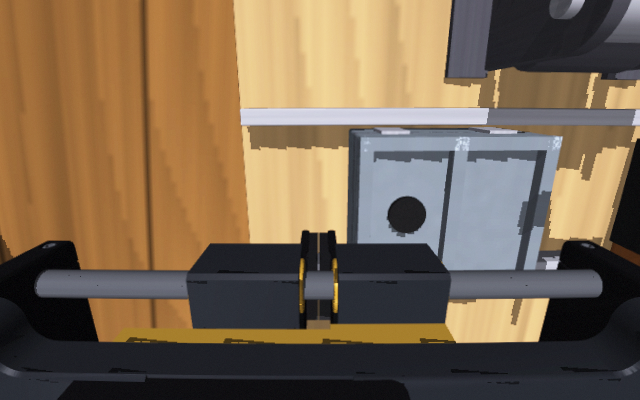

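>>> servo_tool:
  increments:
    - [0.009,0,-0.004,0.003,-0.007,0,0]
    - [0,0,0,0,-0.003,0.015,0]
    - [0,0,0,0,0,0.018,0]
    - [0,0,0,0,0,0.015,0]
    - [0,0,0,0,0,0.005,0]
    - [0,0,0,0,0,0,0]

```text
clock: 8.58
ee_pos: [0.4093, -0.0855, 0.0619]
ee_rot: [0.003, 0.661, 0.75, 0.005]
ft_force: [-0.9, 0.3, 0.4]
finger_gap: 0.0009
```

```bash
python3 go.py -.162,-.002,.04
```

```text
t 8.5833 tcp lane [-0.1808 -0.0035  0.0619] F [-0.9  0.3  0.4] gap 0.000851772547174147
rotvec(tool) [ 0.0113 -0.0015  0.0014] q [-0.68  0.01  0.8   2.2  -0.02  0.92  0.26]
-.162,-.002,.04 world [ 0.4277 -0.0817  0.04  ] shift(tool now) [0.0014 0.0185 0.0221] (tool aligned) [0.0015 0.0188 0.0219]
```

>>> servo_tool:
  increments:
    - [0.011,0,0,0,0,0.014,0]
    - [0,0,0,0,0,0.008,0]
    - [0,0,0,0.001,0.007,0,0]
    - [0,0,0,0,0.008,0,0]
    - [0,0,0,0,0.008,0,0]
    - [0,0,0,0,0.008,0,0]
    - [0,0,0,0,0.008,0,0]
    - [0,0,0,0,0,0,0]

```text
clock: 9.25
ee_pos: [0.4546, -0.0774, 0.0451]
ee_rot: [-0.0, 0.661, 0.751, 0.003]
ft_force: [0.0, -0.4, 0.1]
finger_gap: 0.0007
```

```bash
python3 go.py -.05,-.004,.04;  python3 - <<'E'
from h import *
cv2.imwrite("pics/wrist7.png",vision.snapshot("wrist")[:,:,::-1])
E
```

```text
t 9.25 tcp lane [-0.1348 -0.0011  0.0451] F [ 0.  -0.4  0.1] gap 0.0007315295854655338
rotvec(tool) [ 0.0044 -0.0046  0.0031] q [-0.65  0.2   0.78  2.11 -0.18  0.9   0.37]
-.05,-.004,.04 world [ 0.5391 -0.0698  0.04  ] shift(tool now) [-0.0032  0.0848  0.0054] (tool aligned) [-0.0029  0.0848  0.0051]
```

View pics/wrist7.png

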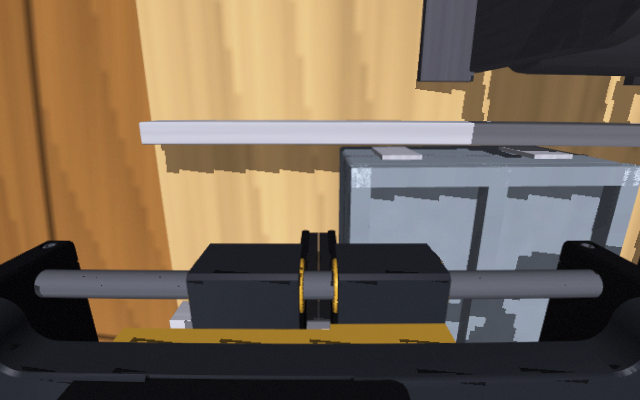

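>>> servo_tool:
  increments:
    - [0.004,-0.004,0.003,-0.002,0.006,0.004,0]
    - [0,0,0,0,0.008,0,0]
    - [0,0,0,0,0.008,0,0]
    - [0,0,0,0,0.008,0,0]
    - [0,0,0,0,0.008,0,0]
    - [0,0,0,0,0.008,0,0]
    - [0,0,0,0,0,0,0]

```text
clock: 9.88
ee_pos: [0.5022, -0.0741, 0.0412]
ee_rot: [-0.001, 0.662, 0.749, -0.001]
ft_force: [-0.3, 1.2, -0.0]
finger_gap: 0.0001
```

```bash
python3 go.py -.05,-.004,.04;  python3 - <<'E'
from h import *
im=vision.snapshot("scene")[80:300,180:480,::-1]
cv2.imwrite("pics/scene8.png",cv2.resize(im,None,fx=2.5,fy=2.5,interpolation=cv2.INTER_CUBIC))
E
```

```text
t 9.8833 tcp lane [-0.0871 -0.0037  0.0412] F [-0.3  1.2 -0. ] gap 0.00014581973798731508
rotvec(tool) [-0.0026 -0.0012 -0.0013] q [-0.6   0.33  0.75  1.99 -0.28  0.93  0.42]
-.05,-.004,.04 world [ 0.5391 -0.0698  0.04  ] shift(tool now) [-0.0003  0.0371  0.0011] (tool aligned) [-0.0003  0.0371  0.0012]
```

View pics/scene8.png

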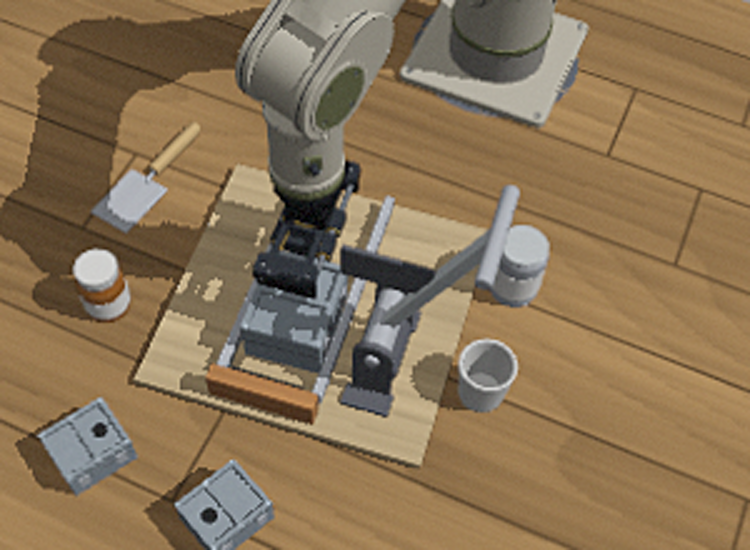

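>>> servo_tool:
  increments:
    - [0,0,0,0,0.006,0,0]
    - [0,0,0,0,0.006,0,0]
    - [0,0,0,0,0.006,0,0]
    - [0,0,0,0,0.006,0,0]
    - [0,0,0,0,0.005,0,0]
    - [0,0,0,0,0.004,0,0]

```text
clock: 10.43
ee_pos: [0.5357, -0.0703, 0.0409]
ee_rot: [-0.002, 0.663, 0.749, -0.001]
ft_force: [-3.9, -0.2, 1.7]
finger_gap: 0.0003
```

```bash
python3 go.py -.045,-.004,.04
```

```text
t 10.4333 tcp lane [-0.0535 -0.0041  0.0409] F [-3.9 -0.2  1.7] gap 0.0003051264517501286
rotvec(tool) [-0.0051 -0.0022 -0.0024] q [-0.56  0.4   0.73  1.91 -0.33  0.96  0.44]
-.045,-.004,.04 world [ 0.5441 -0.0692  0.04  ] shift(tool now) [0.0001 0.0085 0.0008] (tool aligned) [0.0001 0.0085 0.0009]
```

>>> servo_tool:
  increments:
    - [0,0,0,0,0.004,0,0]
    - [0,0,0,0,0.004,0,0]
    - [0,0,0,0,0.004,0,0]

```text
clock: 10.68
ee_pos: [0.5374, -0.0696, 0.0405]
ee_rot: [-0.013, 0.664, 0.748, -0.008]
ft_force: [-34.7, 1.5, 36.5]
finger_gap: 0.0008
```

>>> servo_tool:
  increments:
    - [0,0,0,0,0.004,0,0]
    - [0,0,0,0,0.004,0,0]

```text
clock: 10.85
ee_pos: [0.5365, -0.0693, 0.0409]
ee_rot: [-0.023, 0.664, 0.747, -0.013]
ft_force: [-32.5, 1.0, 32.2]
finger_gap: -0.0
```

```bash
python3 go.py -.045,-.004,.04
```

```text
t 10.85 tcp lane [-0.0525 -0.0032  0.0409] F [-32.5   1.   32.2] gap -5.44995504957196e-06
rotvec(tool) [-0.0487 -0.0171 -0.0072] q [-0.54  0.44  0.72  1.86 -0.34  1.02  0.44]
-.045,-.004,.04 world [ 0.5441 -0.0692  0.04  ] shift(tool now) [-0.0007  0.0075  0.0005] (tool aligned) [-0.0008  0.0075  0.0009]
```

Contact with the stop: force jumped to about 35 N and motion ceased. I'll retreat straight back.

>>> servo_tool:
  increments:
    - [0,0,0,0,-0.005,0,0]
    - [-0.02,0,0,0,-0.008,0,0]
    - [-0.03,-0.01,0,0,-0.012,0,0]
    - [0,0,0,0,-0.015,0,0]
    - [0,0,0,0,-0.02,0,0]
    - [0,0,0,0,-0.02,0,0]
    - [0,0,0,0,-0.02,0,0]

```text
clock: 11.43
ee_pos: [0.4423, -0.0807, 0.0429]
ee_rot: [0.003, 0.664, 0.748, 0.006]
ft_force: [-0.1, -1.1, 0.3]
finger_gap: 0.0005
```

```bash
python3 go.py; python3 - <<'E'
from h import *
cv2.imwrite("pics/wrist9.png",vision.snapshot("wrist")[:,:,::-1])
for n in("scene","top"):
    im=vision.snapshot(n)[130:280,220:420,::-1]
    cv2.imwrite(f"pics/{n}9.png",cv2.resize(im,None,fx=4,fy=4,interpolation=cv2.INTER_CUBIC))
E
```

```text
t 11.4333 tcp lane [-0.1474 -0.0028  0.0429] F [-0.1 -1.1  0.3] gap 0.0004917624945647399
rotvec(tool) [ 0.0129 -0.0037 -0.0056] q [-0.66  0.16  0.8   2.14 -0.16  0.88  0.35]
```

View pics/wrist9.png

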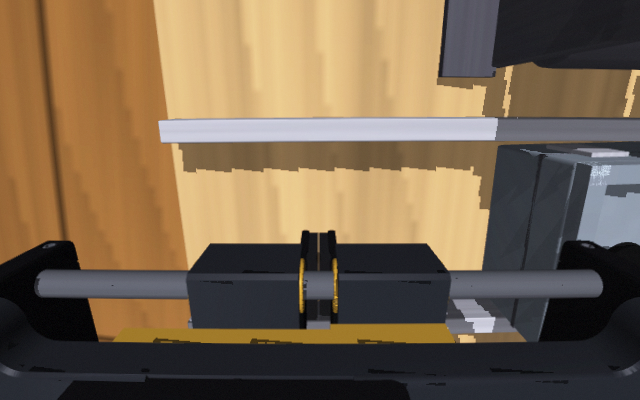

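View pics/scene9.png

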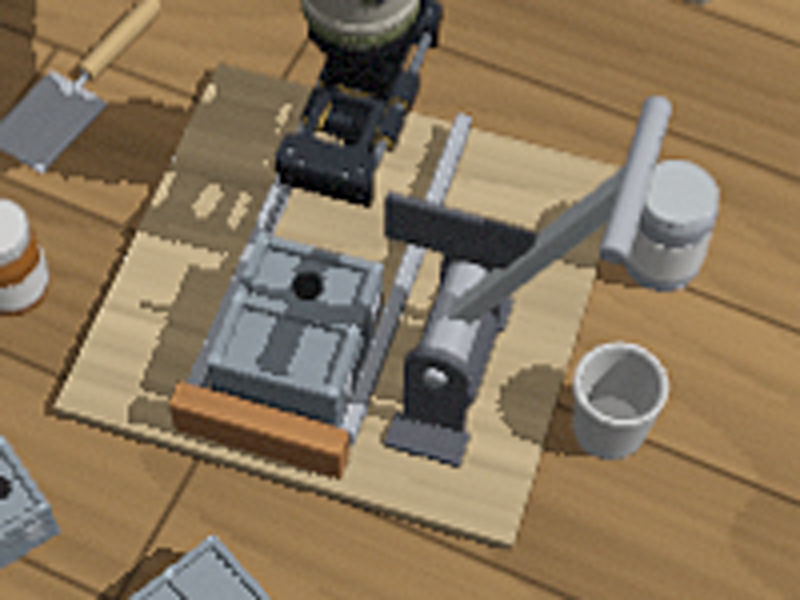

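View pics/top9.png

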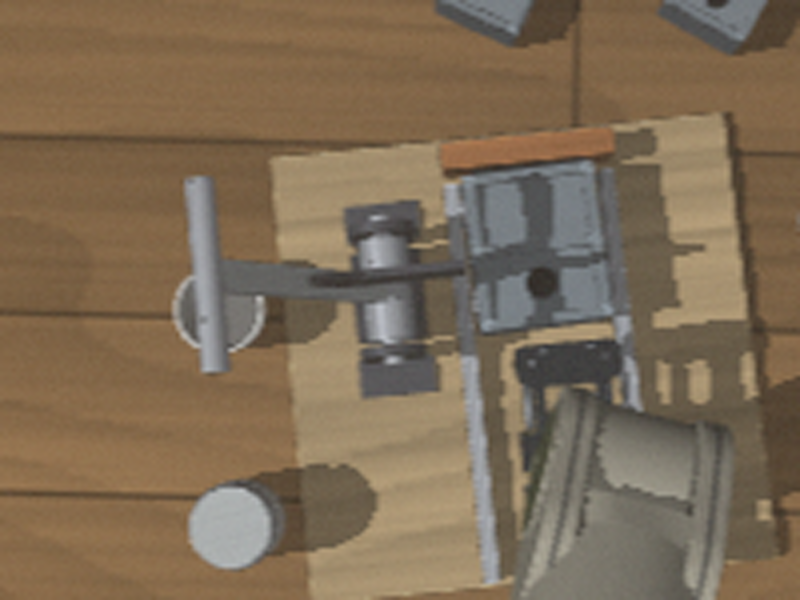

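```bash
python3 - <<'E'
from h import *
from scipy.optimize import least_squares
L=np.load("lane.npy")
T=lambda u,v:(220+u/4-.375,130+v/4-.375)
I=vision.camera_info("top")
m=[(T(463,176),(.06,.05)),(T(597,160),(.06,-.05)),(T(613,317),(-.06,-.05)),(T(482,333),(-.06,.05))]
g=lambda q:np.concatenate([proj("top",L2W(q,(*P,.085)),I)[0]-p for p,P in m])
k=least_squares(g,[.6,-.06,.1]); print(k.x,np.round(k.fun,1)); d=k.x[:2]-L[:2];c,s=np.cos(L[2]),np.sin(L[2]);print("lane",d@[c,s],d@[-s,c],"yaw",k.x[2]-L[2])
# overlays of home pose
home=L2W(L,[(x,y,.085) for x,y in((.085,.05),(.085,-.05),(-.035,-.05),(-.035,.05))])
stop=L2W(L,[(.085,.068,.06),(.085,-.068,.06)])
for n in("scene","top"):
    im=cv2.imread(f"pics/{n}9.png"); f=lambda P:np.int32(np.round((proj(n,P)-[220,130]+.375)*4)).reshape(-1,1,2)
    cv2.polylines(im,[f(home)],True,(0,0,255),1); cv2.polylines(im,[f(stop)],False,(0,255,0),1)
    cv2.imwrite(f"pics/{n}10.png",im[100:500,:700])
E
```

```text
[ 0.60931883 -0.05602955  0.1356464 ] [ 0.4 -0.  -0.7  0.4  0.1  0.   0.1 -0.4]
lane 0.02138628485836538 0.0009678497943711434 yaw 0.011505496529854137
```

View pics/top10.png

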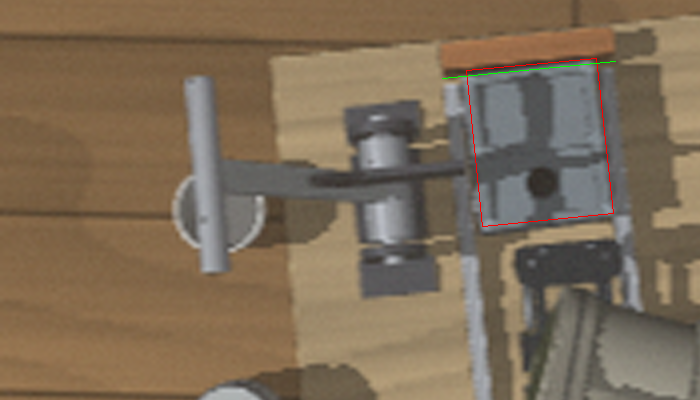

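View pics/scene10.png

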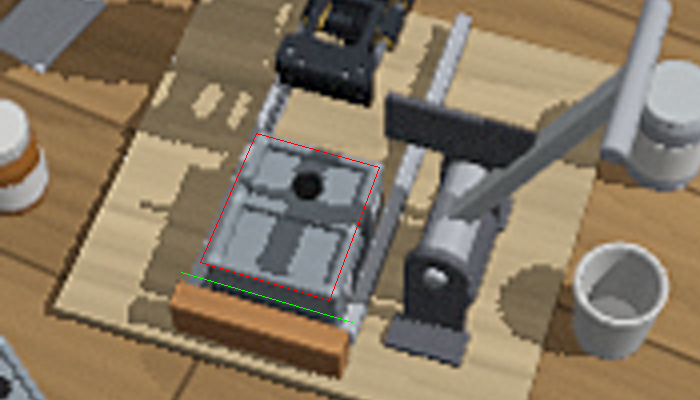

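Home within fit accuracy: x fits to 21 mm against 25 mm, which is inside the lane-fit bias. I'll inspect the gap at the pad from above with the wrist camera.

>>> servo_tool:
  increments:
    - [0.013,-0.004,-0.005,0,0,-0.02,0]
    - [0,0,0,0,0,-0.03,0]
    - [0,0,0,0,0,-0.03,0]
    - [0,0,0,0,0,-0.03,0]
    - [0,0,0,-0.02,0,-0.03,0]
    - [0,0,0,-0.025,0,-0.03,0]
    - [0,0,0,-0.025,0,-0.02,0]
    - [0,0,0,-0.005,0.025,0,0]
    - [0,0,0,0,0.03,0,0]
    - [0,0,0,0,0.03,0,0]

```text
clock: 12.42
ee_pos: [0.5489, -0.1467, 0.2537]
ee_rot: [0.009, 0.661, 0.75, 0.009]
ft_force: [-0.1, 0.2, 1.5]
finger_gap: 0.0005
```

```bash
python3 go.py .085,-.08,.24
```

```text
t 12.4167 tcp lane [-0.0498 -0.0815  0.2537] F [-0.1  0.2  1.5] gap 0.00045709337676583353
rotvec(tool) [0.0246 0.0017 0.0024] q [-0.61  0.23  0.94  1.63 -0.2   1.36  0.48]
.085,-.08,.24 world [ 0.6825 -0.1285  0.24  ] shift(tool now) [0.0012 0.1344 0.0171] (tool aligned) [0.0015 0.1348 0.0137]
```

>>> servo_tool:
  increments:
    - [0.024,0,0,0,0.02,0,0]
    - [0,0,0,0,0.027,0,0]
    - [0,0,0,0,0.027,0,0]
    - [0,0,0,0,0.027,0,0]
    - [0,0,0,0,0.02,0,0]
    - [0,0,0,0,0,0,0]
    - [0,0,0,0,0,0,0]

```text
clock: 13.0
ee_pos: [0.6909, -0.1222, 0.2493]
ee_rot: [0.004, 0.654, 0.757, -0.0]
ft_force: [-0.7, -0.1, -0.2]
finger_gap: 0.0004
```

```bash
python3 go.py;  python3 - <<'E'
from h import *
cv2.imwrite("pics/wrist11.png",vision.snapshot("wrist")[:,:,::-1])
E
```

```text
t 13.0 tcp lane [ 0.0941 -0.0748  0.2493] F [-0.7 -0.1 -0.2] gap 0.0003867432558090593
rotvec(tool) [0.0049 0.0059 0.0219] q [-0.4   0.6   0.84  1.23 -0.43  1.49  0.52]
```

View pics/wrist11.png

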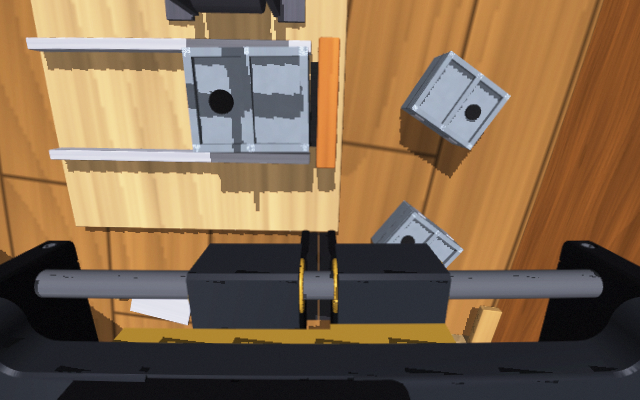

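```bash
python3 - <<'E'
import cv2
im=cv2.imread("pics/wrist11.png")[25:180,260:360]
cv2.imwrite("pics/w11c.png",cv2.resize(im,None,fx=5,fy=3.8,interpolation=cv2.INTER_CUBIC))
E
```

```text
(no output)
```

View pics/w11c.png

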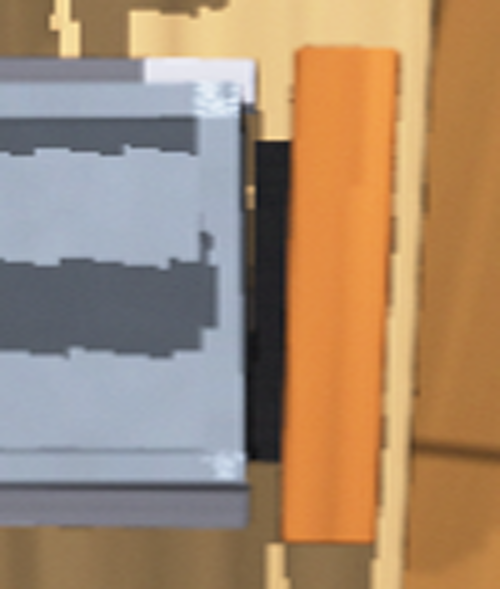

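The front is flush at the -y end, but a sliver (about 1 mm) shows at the +y end of the pad, so the mould is slightly yawed. I'll go back and press again on the +y side to square it.

>>> servo_tool:
  increments:
    - [0.005,0.005,0.022,0,-0.02,0,0]
    - [0,0,0,0,-0.03,0,0]
    - [0,0,0,0,-0.03,0,0]
    - [0,0,0,0,-0.03,0,0]
    - [0,0,0,0,-0.03,0,0]
    - [0,0,0,0,-0.03,0,0]
    - [0,0,0,0,-0.03,0,0]
    - [0,0,0,0.02,-0.01,0,0]
    - [0,0,0,0.02,0,0,0]
    - [0,0,0,0.02,0,0.01,0]

```text
clock: 13.88
ee_pos: [0.4623, -0.0929, 0.235]
ee_rot: [-0.002, 0.662, 0.749, 0.006]
ft_force: [0.0, 0.4, 0.2]
finger_gap: 0.0008
```

```bash
python3 go.py -.12,.014,.04
```

```text
t 13.8833 tcp lane [-0.129  -0.0174  0.235 ] F [0.  0.4 0.2] gap 0.0007549540372121008
rotvec(tool) [ 0.0056 -0.0103 -0.0013] q [-0.82 -0.09  0.89  1.87  0.06  1.33  0.18]
-.12,.014,.04 world [ 0.4674 -0.0606  0.04  ] shift(tool now) [0.0294 0.0079 0.1953] (tool aligned) [0.0314 0.009  0.195 ]
```

>>> servo_tool:
  increments:
    - [0.005,-0.01,-0.001,0.013,0,0.01,0]
    - [0,0,0,0.012,0,0.025,0]
    - [0,0,0,0.003,0,0.03,0]
    - [0,0,0,0,0,0.03,0]
    - [0,0,0,0,0,0.03,0]
    - [0,0,0,0,0,0.025,0]
    - [0,0,0,0,0,0.01,0]
    - [0,0,0,0,0,0,0]

```text
clock: 14.55
ee_pos: [0.456, -0.0555, 0.0699]
ee_rot: [-0.002, 0.659, 0.752, 0.011]
ft_force: [-1.1, -0.8, -0.2]
finger_gap: 0.0002
```

```bash
python3 go.py -.055,.014,.04
```

```text
t 14.55 tcp lane [-0.1307  0.0205  0.0699] F [-1.1 -0.8 -0.2] gap 0.0002018425932980392
rotvec(tool) [ 0.0146 -0.0176  0.0078] q [-0.8   0.14  0.9   2.1  -0.16  0.95  0.32]
-.055,.014,.04 world [ 0.5319 -0.0526  0.04  ] shift(tool now) [-0.0076  0.0752  0.0309] (tool aligned) [-0.0065  0.0757  0.0299]
```

>>> servo_tool:
  increments:
    - [0.014,-0.017,0.008,-0.006,0,0.015,0]
    - [0,0,0,0,0.005,0.013,0]
    - [0,0,0,0,0.012,0.002,0]
    - [0,0,0,0,0.014,0,0]
    - [0,0,0,0,0.014,0,0]
    - [0,0,0,0,0.01,0,0]
    - [0,0,0,0,0.005,0,0]
    - [0,0,0,0,0,0,0]

```text
clock: 15.22
ee_pos: [0.5197, -0.0522, 0.0454]
ee_rot: [0.0, 0.662, 0.75, 0.006]
ft_force: [0.1, -0.5, 0.0]
finger_gap: 0.0005
```

```bash
python3 go.py -.055,.014,.04
```

```text
t 15.2167 tcp lane [-0.0671  0.0159  0.0454] F [ 0.1 -0.5  0. ] gap 0.00045368386128415665
rotvec(tool) [ 0.0093 -0.0074  0.0002] q [-0.69  0.37  0.82  1.96 -0.34  0.94  0.43]
-.055,.014,.04 world [ 0.5319 -0.0526  0.04  ] shift(tool now) [-0.0019  0.012   0.0055] (tool aligned) [-0.0019  0.0121  0.0054]
```

>>> servo_tool:
  increments:
    - [0.009,-0.007,0,0,0.003,0.004,0]
    - [0,0,0,0,0.004,0,0]
    - [0,0,0,0,0.003,0,0]
    - [0,0,0,0,0.002,0,0]

```text
clock: 15.55
ee_pos: [0.5316, -0.0504, 0.0428]
ee_rot: [-0.0, 0.662, 0.75, 0.001]
ft_force: [-0.3, 0.1, 0.3]
finger_gap: 0.0003
```

```bash
python3 go.py -.053,.014,.04
```

```text
t 15.55 tcp lane [-0.0551  0.0161  0.0428] F [-0.3  0.1  0.3] gap 0.00025249690125033874
rotvec(tool) [ 0.0012 -0.0014 -0.0002] q [-0.67  0.41  0.81  1.93 -0.36  0.96  0.43]
-.053,.014,.04 world [ 0.5339 -0.0523  0.04  ] shift(tool now) [-0.0021  0.0021  0.0028] (tool aligned) [-0.0021  0.0021  0.0028]
```

>>> servo_tool:
  increments:
    - [0,0,0,0,0.002,0.002,0]
    - [0,0,0,0,0.002,0,0]

```text
clock: 15.72
ee_pos: [0.5353, -0.0498, 0.0405]
ee_rot: [-0.001, 0.662, 0.75, 0.001]
ft_force: [-7.4, 2.6, 0.4]
finger_gap: 0.0007
```

>>> servo_tool:
  increments:
    - [0,0,0,0,0.002,0,0]
    - [0,0,0,0,0.002,0,0]

```text
clock: 15.88
ee_pos: [0.5351, -0.0495, 0.0398]
ee_rot: [-0.005, 0.662, 0.749, -0.002]
ft_force: [-16.3, -0.3, 16.5]
finger_gap: 0.0006
```

>>> servo_tool:
  increments:
    - [0,0,0,0,0.003,0,0]
    - [0,0,0,0,0.003,0,0]

```text
clock: 16.05
ee_pos: [0.5345, -0.0494, 0.0395]
ee_rot: [-0.011, 0.663, 0.749, -0.006]
ft_force: [-22.3, 0.5, 22.6]
finger_gap: 0.0006
```

```bash
python3 go.py -.053,.014,.04
```

```text
t 16.05 tcp lane [-0.052   0.0168  0.0395] F [-22.3   0.5  22.6] gap 0.0005752624471859598
rotvec(tool) [-0.0231 -0.0094 -0.0026] q [-0.65  0.44  0.8   1.9  -0.38  0.99  0.44]
-.053,.014,.04 world [ 0.5339 -0.0523  0.04  ] shift(tool now) [-0.0028 -0.001  -0.0005] (tool aligned) [-0.0028 -0.001  -0.0005]
```

>>> servo_tool:
  increments:
    - [0,0,0,0,-0.005,0,0]
    - [-0.02,0,0,0,-0.012,0,0]
    - [0,0,0,-0.005,-0.02,0,0]
    - [0,0,0,-0.01,-0.02,-0.005,0]
    - [0,0,0,-0.005,-0.02,-0.02,0]
    - [0,0,0,0,0,-0.03,0]
    - [0,0,0,0,0,-0.03,0]
    - [0,0,0,0,0,-0.03,0]
    - [0,0,0,-0.02,0,-0.03,0]
    - [0,0,0,-0.02,0,-0.03,0]

```text
clock: 16.88
ee_pos: [0.4566, -0.1203, 0.2137]
ee_rot: [-0.01, 0.662, 0.749, -0.003]
ft_force: [1.3, 0.0, -0.5]
finger_gap: 0.0006
```

```bash
python3 go.py .085,-.08,.25
```

```text
t 16.8833 tcp lane [-0.1381 -0.0439  0.2137] F [ 1.3  0.  -0.5] gap 0.000615438507104217
rotvec(tool) [-0.0183 -0.0114 -0.0009] q [-0.81 -0.04  0.97  1.88  0.03  1.3   0.28]
.085,-.08,.25 world [ 0.6825 -0.1285  0.25  ] shift(tool now) [-0.0354  0.2224 -0.0407] (tool aligned) [-0.0361  0.2231 -0.0363]
```

>>> servo_tool:
  increments:
    - [-0.018,-0.011,0,-0.015,0,-0.015,0]
    - [0,0,0,-0.015,0.01,-0.015,0]
    - [0,0,0,0,0.028,0,0]
    - [0,0,0,0,0.028,0,0]
    - [0,0,0,0,0.03,0,0]
    - [0,0,0,0,0.03,0,0]
    - [0,0,0,0,0.03,0,0]
    - [0,0,0,0,0.025,0,0]
    - [0,0,0,0,0.015,0,0]
    - [0,0,0,0,0,0,0]

```text
clock: 17.72
ee_pos: [0.6673, -0.1329, 0.2525]
ee_rot: [0.003, 0.663, 0.749, 0.009]
ft_force: [-0.5, -0.5, -0.1]
finger_gap: 0.0006
```

```bash
python3 go.py;  python3 - <<'E'
from h import *
im=vision.snapshot("wrist")[:,:,::-1]; cv2.imwrite("pics/wrist12.png",im)
cv2.imwrite("pics/w12c.png",cv2.resize(im[15:180,200:400],None,fx=4,fy=3.6,interpolation=cv2.INTER_CUBIC))
cv2.imwrite("pics/scene12.png",vision.snapshot("scene")[:,:,::-1])
E
```

```text
t 17.7167 tcp lane [ 0.0695 -0.0825  0.2525] F [-0.5 -0.5 -0.1] gap 0.0005854936312703765
rotvec(tool) [ 0.0164 -0.0078 -0.0028] q [-0.46  0.57  0.94  1.3  -0.47  1.48  0.56]
```

View pics/w12c.png

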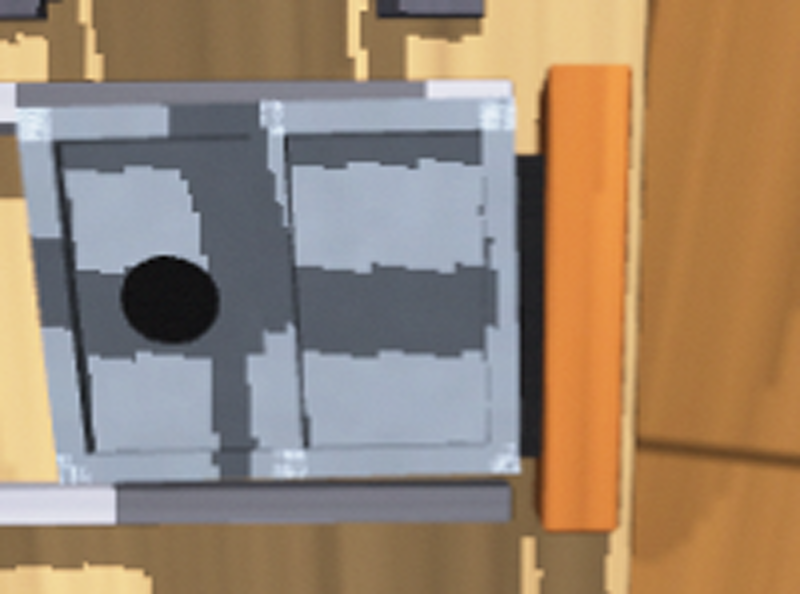

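View pics/scene12.png

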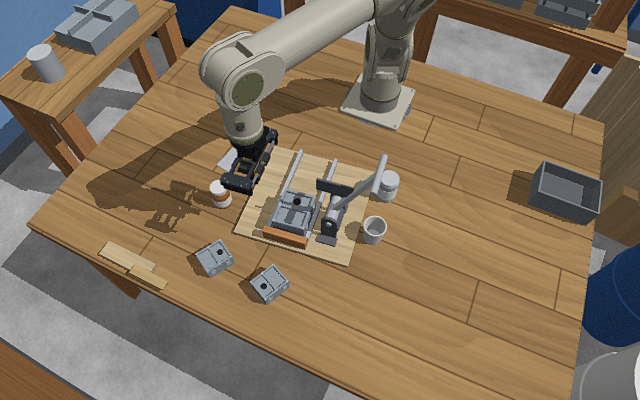

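>>> servo_tool:
  increments:
    - [0.016,-0.007,0,0,0.015,0,0]
    - [0,0,0,0,0.02,0,0]
    - [0,0,0,0,0.01,0,0]
    - [0,0,0,0,0,0,0]
    - [0,0,0,0,0,0,0]

```text
clock: 18.23
ee_pos: [0.7064, -0.1321, 0.2561]
ee_rot: [-0.0, 0.666, 0.746, 0.001]
ft_force: [-0.0, -0.2, 0.4]
finger_gap: 0.0005
```

```bash
python3 go.py;  python3 - <<'E'
from h import *
im=vision.snapshot("wrist")[:,:,::-1]; cv2.imwrite("pics/wrist13.png",im)
cv2.imwrite("pics/w13c.png",cv2.resize(im[15:180,200:360],None,fx=5,fy=3.6,interpolation=cv2.INTER_CUBIC))
E
```

```text
t 18.2333 tcp lane [ 0.1083 -0.0865  0.2561] F [-0.  -0.2  0.4] gap 0.000496297955907554
rotvec(tool) [ 0.0006 -0.001  -0.011 ] q [-0.39  0.67  0.91  1.15 -0.52  1.54  0.53]
```

View pics/w13c.png

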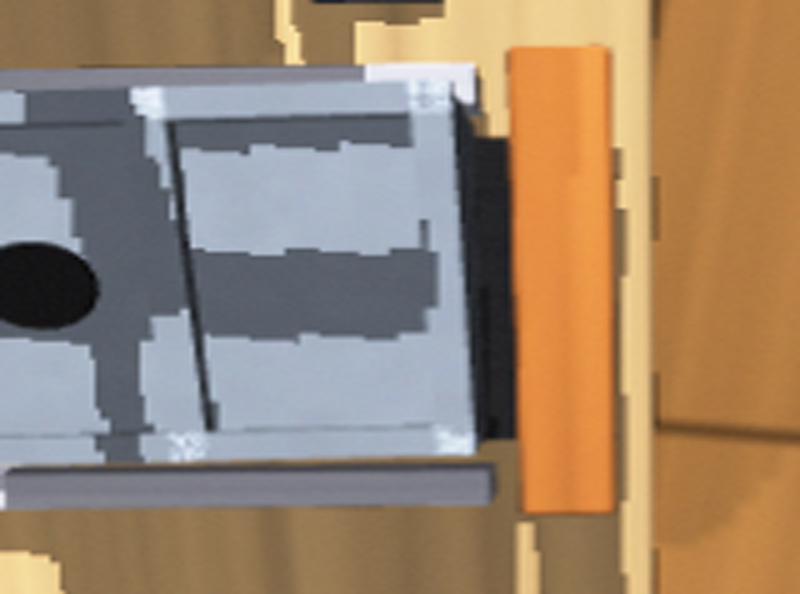

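```bash
python3 - <<'E'
from h import *
L=np.load("lane.npy");c,s=np.cos(L[2]),np.sin(L[2])
i=vision.camera_info("wrist");K=i["K"];C=i["cam_to_world"]
def back(u,v,z):
    D=np.array([i["k1"],0,0,0,0.]);p=cv2.undistortPoints(np.array([[[u,v]]],float),K,D)[0,0]
    d=C[:3,:3]@[p[0],-p[1],-1];o=C[:3,3];P=o+d*(z-o[2])/d[2];e=P[:2]-L[:2];return np.array([e@[c,s],e@[-s,c]])*1000
f=lambda u,v:(200+u/5-.4,15+v/3.6-.36)
for n,u,v,z in[("mouldFL",455,85,.085),("mouldFR",475,455,.085),("blkL",510,48,.06),("blkR",523,512,.06),("blkbackL",610,48,.06),("blkbackR",614,512,.06),("rail endR",492,485,.037),("rail endL",478,75,.037)]:
    print(n,np.round(back(*f(u,v),z),1))
E
```

```text
mouldFL [82.6 52.3]
mouldFR [ 83.4 -46.2]
blkL [92.3 66.5]
blkR [ 91.9 -67.1]
blkbackL [112.9  66.3]
blkbackR [112.7 -67.4]
rail endR [ 83.6 -61.7]
rail endL [84.  63.9]
```

The mould front measures 83 mm and is parallel to the block, which fits being against the pad given the roughly 2 mm lane bias. The barrier is up and the tool is clear, so I'm handing in.

```bash
python3 - <<'E'
from plant import r
print(r.state()["ft_force"]); print(r.job_done())
E
```

```text
[-0.4398976  -0.51668184  0.81081195]
the job is handed in; nothing more can be done
None
```

The barrier arm is up past its balance point and stayed up by itself. The mould was then pushed under it to the end stop. The job was handed in at about 18 s, with the tool clear and reading only about 1 N.

**Barrier:** I pushed the cross bar from its outer side with the shut fingers, following its arc. It swung on to fully raised, and later pictures show it still there.

**Mould:** I pushed it at the rear face until it stalled at about 35 N. The wrist camera then showed a sliver of about 1 mm at the +y end of the pad. I pressed again from the +y side to about 22 N and it stalled at the same position, within about 0.5 mm.

**Last check:** The front corners measured lane x = 82.6 and 83.4 mm, against 85 mm for the pad. The rail ends measured alongside gave 84 mm. The shortfall is within the roughly 2 mm calibration error, and no gap was visible in the last picture.

- **Disagreements:** An earlier top-view fit put the mould's origin at 21 mm instead of 25 mm. I put that down to bias in my lane fit. The remaining yaw is 0.01 rad or less, so a gap under 1 mm at one end cannot be ruled out.
- **Push force:** Each press on the mould also showed an upward force on the tool about equal to the push (up to 36 N). I took this as friction at the contact.
- **Bystanders:** The jar, tin and cup were where they started in the last scene picture. The gripper partly hid the scraper there, and it looked in place in the pictures before that.

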